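# Photograph the closed offering dishes and count in the lot

### The arm

A 7-joint arm with a two-finger parallel gripper is mounted at the origin on the work surface. World frame = base frame: x ahead of the robot, y to its left, z up, the work surface at z = 0. Lengths are in m, angles in rad, forces in N, time in s.
With the tool pointing down it reaches from about 0.35 to 0.9 m from the base axis. Payload 8.1 kg.
Tool frame: the origin (TCP) lies on the centre line of the jaws, within the pads' length; the fingertips stand 11 mm ahead of it and the grasp point (between the pads) lies 8 mm behind it (arm.nose_length is the distance from the TCP to the fingertips, in m); z points along the fingers, y is the line along which they close (so a half turn about z gives the same grasp; the last joint's range is limited). The gripper opens to 92 mm and grips with 3 to 60 N. Pads are 19 mm wide; open, the fingers measure 130 mm over their backs; the gripper's body (75 mm by 190 mm) begins 47 mm behind the grasp point.
Start: joints at [1.216, 0.434, 0.025, 1.573, -0.012, 1.134, -0.075], TCP at [0.156, -0.605, 0.216] pointing down, gripper open.
Joint ranges: [-2.62, 2.62], [-0.44, 2.09], [-1.27, 1.32], [0.08, 2.57], [-1.32, 4.46], [0.12, 2], [-2.74, 2.74]. Speed limits (rad/s): [2.22, 2.22, 3.01, 3.01, 3.14, 3.14, 3.14].

### API

Orientations are given as a rotation vector (axis times angle).
In Python, from cell import arm gives the robot as it stands.
- The arm moves only by the tool jog_arm, never from a script. Its argument "moves" is a list of rows, each a list of 4 numbers: the shift along the tool's x, y, z in m, then the turn about the tool's z in rad. In form: [[tx, ty, tz, spin], ...]. A call has 1 to 20 rows; each row is the pose to reach, as a shift and turn from the pose commanded when the call began, along the tool's axes at that moment; what a row does not reach only later rows make up. A row lasts 1/8 s, in which the tool goes at most 62.5 mm and 10.7 degrees, less where a joint would pass 70% of its speed; a pose out of reach is approached as far as the arm can. A call with a gripper value outside its range is refused whole. "hand" is the finger opening in m, from 0 to 0.0918, set as the call begins (left out, the last holds). The fingers move at their own pace and stop on an object; "newtons" is the grip in N (left out, the last holds). Time passes only in rows, so rows that repeat a pose let the fingers close. It gives the time, the measured TCP pose, the force, the opening and the grip force at its end, in the units of the state.
- arm.observe(): the state, without advancing time (a new reading comes with each control period).
- arm.get_image(name): name is "scene" or "top"; returns a dict with "color" (480x640x3 uint8, red, green, blue), "z_map" (480x640 float32, m along the optical axis (not along the pixel's ray), 0 where there is no reading), "fx", "fy", "cx", "cy" (pixels), "rvec" (rotation vector, rad) and "tvec" (3), from world to camera coordinates, as OpenCV has them. Camera axes: x right, y down, z forward; pixel columns grow to the right and rows downward; lengths in m; the calibration is good to about 2 mm. A picture is of the moment at which its call begins.
- arm.sign_off(): hands the job in; it is judged then, once.
The state is a dict: "clock": time; "joints": joint angles; "dq": joint speeds; "joint_efforts": joint torques, N m; "position": TCP position; "ee_rot": TCP orientation; "force": force on the tool from outside, world axes, zero at the start; "ft_torque": the same for the moment, N m; "width": opening from 0.0 (shut) to 1.0 (fully open); "gripper_force": force on a finger pad.
Only numpy, scipy, OpenCV 4.12 (cv2) and the standard library are available. Lean on these libraries where they do the work, as an engineer would, in place of code of your own. Each camera call takes 0.05 s, during which the arm holds its last target. There are 200 camera calls.

### The job

The brass finial stands behind one of the two boards: that board is the one for this lot. One at a time, in the order copper, white, green, black (not all may be there), lift each closed dish by its knob to the viewing mark, its underside level with the orange pointer and centred over the ring, hold it there level and still for two seconds for its photograph, then set it down upright on the marked board. When all the dishes stand side by side on that board, push the plunger of the same colour fully down and let it come back up, and leave the other plunger, the finial, the spool, the cup and the jar as they are.

Things in the scene. Friction and masses are not known exactly. Their poses are not given: they have to be found in the camera images.
- dish_copper: closed offering dish, bare copper all over, the lid fixed on: a round body 84 mm across and 36 mm high, lid up to 42 mm, and on it an upright round knob, 26 mm across, from 42 to 70 mm. 0.22 kg. Origin: centre of the underside, z up. May be absent.
- dish_white: closed offering dish, white all over, the lid fixed on: a round body 84 mm across and 36 mm high, lid up to 42 mm, and on it an upright round knob, 26 mm across, from 42 to 70 mm. 0.22 kg. Origin: centre of the underside, z up. May be absent.
- dish_green: closed offering dish, green all over, the lid fixed on: a round body 84 mm across and 36 mm high, lid up to 42 mm, and on it an upright round knob, 26 mm across, from 42 to 70 mm. 0.22 kg. Origin: centre of the underside, z up. May be absent.
- dish_black: closed offering dish, black all over, the lid fixed on: a round body 84 mm across and 36 mm high, lid up to 42 mm, and on it an upright round knob, 26 mm across, from 42 to 70 mm. 0.22 kg. Origin: centre of the underside, z up. May be absent.
- board_red: fixed flat red board, 230 x 230 mm, 6 mm thick, no rim; its sides lie along its x and y. Origin: centre of its underside, on the table. Room for four dishes, two by two, 100 mm apart.
- plunger_red_top (a point): centre of the top face of the red plunger cap (40 mm across) on a fixed round dark wooden counter block 60 mm across and 34 mm high; the cap's top is 64 mm above the table when up and goes down with the cap.
- plunger_red (a joint): travel of the red plunger: 0 up, 0.015 m fully down. Sprung: about 3 N to start it, 8 N at full stroke, then a hard stop; it comes back up by itself.
- board_blue: fixed flat blue board, 230 x 230 mm, 6 mm thick, no rim; its sides lie along its x and y. Origin: centre of its underside, on the table. Room for four dishes, two by two, 100 mm apart.
- plunger_blue_top (a point): centre of the top face of the blue plunger cap (40 mm across) on a fixed round dark wooden counter block 60 mm across and 34 mm high; the cap's top is 64 mm above the table when up and goes down with the cap.
- plunger_blue (a joint): travel of the blue plunger: 0 up, 0.015 m fully down. Sprung: about 3 N to start it, 8 N at full stroke, then a hard stop; it comes back up by itself.
- finial: loose pointed brass finial, 90 mm tall, 44 mm across its foot, standing on the table just behind (on the +x side of) one of the two boards, its axis about 150 mm from that board's centre. It marks the board to use. Origin: centre of its foot.
- spool: loose plain wooden spool, 58 mm tall, 48 mm across, standing in the same way behind the other board. A bystander. Origin: centre of its foot.
- view_mark (a point): the viewing mark: the point 140 mm above the table, straight over the centre of the photo stand's ring and level with the orange pointer. A dish is at the mark when the centre of its underside is at this point.
- photo_stand: fixed photo stand. Origin: on the table, at the centre of its orange and white ring (90 mm across, 3 mm thick). Along its +x: the orange pointer's tip at 62 mm and 140 mm up, its thin post at 95 mm (152 mm tall), and a telephone in a holder at 215 mm (167 mm tall).
- cup: loose blue cup, 60 mm across, 65 mm high, standing among the dishes. A bystander. Origin: centre of its foot.
- jar: loose amber jar with dark lid, 56 mm across, 85 mm high, standing among the dishes. A bystander. Origin: centre of its foot.
Things that resemble listed ones, but are neither listed nor needed, are in the scene too. There is more than one size of the dish_white; the one meant has the size given above. Leave any turquoise look-alike of the dish_black alone.

How it is judged:
On the way, in this order (a step that is already met when the one before it is completed fails the run):
1. the copper dish is held level and still at the viewing mark (horizontal distance between dish_copper and view_mark below 0.03 m and z of dish_copper in the frame of view_mark between -0.025 and 0.025 m and angle between dish_copper's own z axis and vertical below 0.26 rad and linear speed of dish_copper below 0.05 m/s), for 1.5 s.
2. the white dish is held level and still at the viewing mark (horizontal distance between dish_white and view_mark below 0.03 m and z of dish_white in the frame of view_mark between -0.025 and 0.025 m and angle between dish_white's own z axis and vertical below 0.26 rad and linear speed of dish_white below 0.05 m/s), for 1.5 s.
3. the green dish is held level and still at the viewing mark (horizontal distance between dish_green and view_mark below 0.03 m and z of dish_green in the frame of view_mark between -0.025 and 0.025 m and angle between dish_green's own z axis and vertical below 0.26 rad and linear speed of dish_green below 0.05 m/s), for 1.5 s.
4. the black dish is held level and still at the viewing mark (horizontal distance between dish_black and view_mark below 0.03 m and z of dish_black in the frame of view_mark between -0.025 and 0.025 m and angle between dish_black's own z axis and vertical below 0.26 rad and linear speed of dish_black below 0.05 m/s), for 1.5 s.
5. with all dishes on the marked board, the plunger of that board's colour is pushed fully down (((horizontal distance between finial and board_red below 0.24 m and (x of dish_copper in the frame of board_red between -0.09 and 0.09 m and y of dish_copper in the frame of board_red between -0.09 and 0.09 m and z of dish_copper in the frame of board_red below 0.014 m and angle between dish_copper's own z axis and vertical below 0.1 rad and linear speed of dish_copper below 0.03 m/s) and (x of dish_white in the frame of board_red between -0.09 and 0.09 m and y of dish_white in the frame of board_red between -0.09 and 0.09 m and z of dish_white in the frame of board_red below 0.014 m and angle between dish_white's own z axis and vertical below 0.1 rad and linear speed of dish_white below 0.03 m/s) and (x of dish_green in the frame of board_red between -0.09 and 0.09 m and y of dish_green in the frame of board_red between -0.09 and 0.09 m and z of dish_green in the frame of board_red below 0.014 m and angle between dish_green's own z axis and vertical below 0.1 rad and linear speed of dish_green below 0.03 m/s) and (x of dish_black in the frame of board_red between -0.09 and 0.09 m and y of dish_black in the frame of board_red between -0.09 and 0.09 m and z of dish_black in the frame of board_red below 0.014 m and angle between dish_black's own z axis and vertical below 0.1 rad and linear speed of dish_black below 0.03 m/s) and value of joint plunger_red above 0.0132 m) or (horizontal distance between finial and board_blue below 0.24 m and (x of dish_copper in the frame of board_blue between -0.09 and 0.09 m and y of dish_copper in the frame of board_blue between -0.09 and 0.09 m and z of dish_copper in the frame of board_blue below 0.014 m and angle between dish_copper's own z axis and vertical below 0.1 rad and linear speed of dish_copper below 0.03 m/s) and (x of dish_white in the frame of board_blue between -0.09 and 0.09 m and y of dish_white in the frame of board_blue between -0.09 and 0.09 m and z of dish_white in the frame of board_blue below 0.014 m and angle between dish_white's own z axis and vertical below 0.1 rad and linear speed of dish_white below 0.03 m/s) and (x of dish_green in the frame of board_blue between -0.09 and 0.09 m and y of dish_green in the frame of board_blue between -0.09 and 0.09 m and z of dish_green in the frame of board_blue below 0.014 m and angle between dish_green's own z axis and vertical below 0.1 rad and linear speed of dish_green below 0.03 m/s) and (x of dish_black in the frame of board_blue between -0.09 and 0.09 m and y of dish_black in the frame of board_blue between -0.09 and 0.09 m and z of dish_black in the frame of board_blue below 0.014 m and angle between dish_black's own z axis and vertical below 0.1 rad and linear speed of dish_black below 0.03 m/s) and value of joint plunger_blue above 0.0132 m))), for 0.05 s.
At the end, for the whole second after the job is handed in: Every dish that is there stands upright (within 0.1 rad), flat and at rest on the board marked by the finial, its centre within 90 mm of the board's centre along each of the board's sides; both plungers are up (under 3 mm) (((horizontal distance between finial and board_red below 0.24 m and (x of dish_copper in the frame of board_red between -0.09 and 0.09 m and y of dish_copper in the frame of board_red between -0.09 and 0.09 m and z of dish_copper in the frame of board_red below 0.014 m and angle between dish_copper's own z axis and vertical below 0.1 rad and linear speed of dish_copper below 0.03 m/s) and (x of dish_white in the frame of board_red between -0.09 and 0.09 m and y of dish_white in the frame of board_red between -0.09 and 0.09 m and z of dish_white in the frame of board_red below 0.014 m and angle between dish_white's own z axis and vertical below 0.1 rad and linear speed of dish_white below 0.03 m/s) and (x of dish_green in the frame of board_red between -0.09 and 0.09 m and y of dish_green in the frame of board_red between -0.09 and 0.09 m and z of dish_green in the frame of board_red below 0.014 m and angle between dish_green's own z axis and vertical below 0.1 rad and linear speed of dish_green below 0.03 m/s) and (x of dish_black in the frame of board_red between -0.09 and 0.09 m and y of dish_black in the frame of board_red between -0.09 and 0.09 m and z of dish_black in the frame of board_red below 0.014 m and angle between dish_black's own z axis and vertical below 0.1 rad and linear speed of dish_black below 0.03 m/s) and value of joint each of plunger_red, plunger_blue below 0.003 m) or (horizontal distance between finial and board_blue below 0.24 m and (x of dish_copper in the frame of board_blue between -0.09 and 0.09 m and y of dish_copper in the frame of board_blue between -0.09 and 0.09 m and z of dish_copper in the frame of board_blue below 0.014 m and angle between dish_copper's own z axis and vertical below 0.1 rad and linear speed of dish_copper below 0.03 m/s) and (x of dish_white in the frame of board_blue between -0.09 and 0.09 m and y of dish_white in the frame of board_blue between -0.09 and 0.09 m and z of dish_white in the frame of board_blue below 0.014 m and angle between dish_white's own z axis and vertical below 0.1 rad and linear speed of dish_white below 0.03 m/s) and (x of dish_green in the frame of board_blue between -0.09 and 0.09 m and y of dish_green in the frame of board_blue between -0.09 and 0.09 m and z of dish_green in the frame of board_blue below 0.014 m and angle between dish_green's own z axis and vertical below 0.1 rad and linear speed of dish_green below 0.03 m/s) and (x of dish_black in the frame of board_blue between -0.09 and 0.09 m and y of dish_black in the frame of board_blue between -0.09 and 0.09 m and z of dish_black in the frame of board_blue below 0.014 m and angle between dish_black's own z axis and vertical below 0.1 rad and linear speed of dish_black below 0.03 m/s) and value of joint each of plunger_red, plunger_blue below 0.003 m))); the robot touches nothing.
It fails at once if the plunger of the other board's colour is pushed more than 6 mm ((horizontal distance between finial and board_red below 0.24 m and value of joint plunger_blue above 0.006 m) or (horizontal distance between finial and board_blue below 0.24 m and value of joint plunger_red above 0.006 m)).
It fails at once if the finial is moved more than 60 mm (distance of finial from where it was at the start of the episode above 0.06 m).
It fails at once if the spool is moved more than 60 mm (distance of spool from where it was at the start of the episode above 0.06 m).
It fails at once if the cup is moved more than 60 mm (distance of cup from where it was at the start of the episode above 0.06 m).
It fails at once if the jar is moved more than 60 mm (distance of jar from where it was at the start of the episode above 0.06 m).
Of dish_copper, dish_white, dish_green, dish_black only 3 to 4 are there at a start; the rules pass over those that are not, and their reading is None.
At some moment in a run one of dish_copper, dish_white, dish_green, dish_black may be knocked a few centimetres aside while the robot is not near it.
Once in a run the grip may slacken for a moment while it holds something.
It also fails if it takes over 210 s, if anything falls off the work surface, if the arm or the gripper's body presses on something with over 40 N, if the wrist force passes 120 N, or if a joint passes its speed limit or range.

## Working session

There is one attempt and no reset: what is moved stays moved. The work goes in short steps, Python scripts to look and compute and a tool call to move; the robot and the scene stay as the last step left them, time stands still between calls to the robot, and variables do not carry over. Pictures are saved under pics/ and viewed, at most 14 in all, crops included, and the job is handed in when it is done.

Besides the shell and the picture viewer there is one more tool, called after "Call:" as name(argument=value, ...) on one line, values as JSON. jog_arm: Moves the arm, as the interface text tells. Its arguments: {"type":"object","properties":{"moves":{"type":"array"},"hand":{"type":"number"},"newtons":{"type":"number"}},"required":["moves"]}

```bash
mkdir -p pics; ls; cat > h.py <<'E'
import numpy as np, cv2
from cell import arm
def snap(n,f=None):
    im=arm.get_image(n)
    if f: cv2.imwrite('pics/'+f,im['color'][:,:,::-1]); np.savez('pics/'+f+'.npz',**im)
    return im
def cloud(im):
    z=im['z_map']; v,u=np.mgrid[0:480,0:640]
    P=np.stack([(u-im['cx'])/im['fx']*z,(v-im['cy'])/im['fy']*z,z],-1)
    R=cv2.Rodrigues(np.array(im['rvec'],float))[0]
    W=(P-np.array(im['tvec']).ravel())@R
    W[z==0]=np.nan
    return W
E
python3 - <<'E'
from h import *
for n in ('top','scene'): snap(n,n+'0.png')
s=arm.observe(); print(s['clock'],s['position'],s['ee_rot'],s['width'],s['joints'])
E
```

```text
pics
0.1 [ 0.15556818 -0.60485963  0.21502483] [-3.11538207e+00 -3.94262784e-01  4.57794700e-04] 0.9997715063004595 [ 1.21638548  0.43516944  0.02496044  1.57397623 -0.01160416  1.13398476
 -0.07508314]
```

View pics/top0.png

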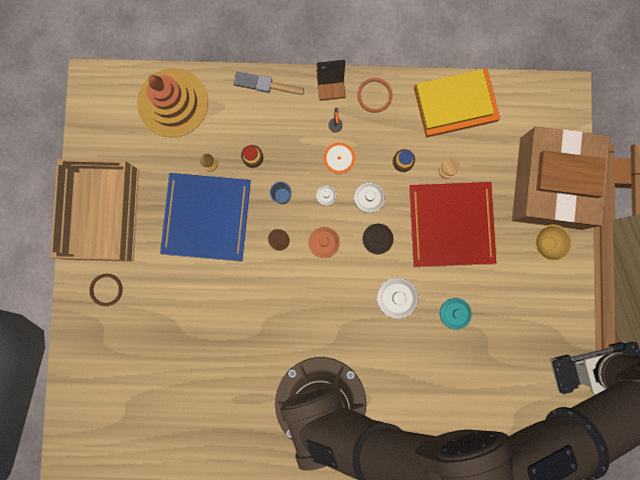

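View pics/scene0.png

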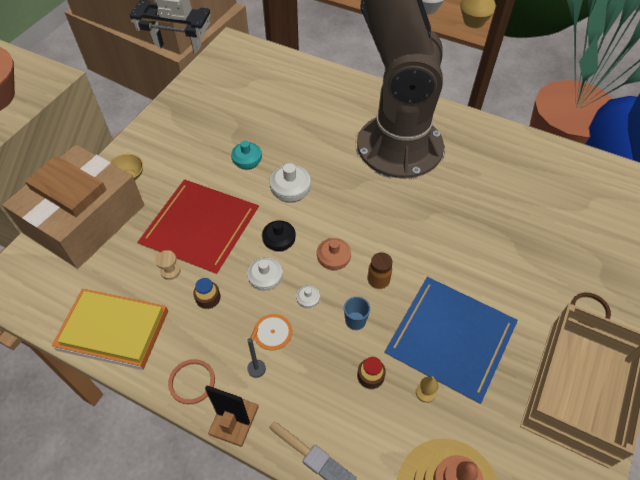

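The top picture shows the finial at (208,160) behind the blue board (205,217), and the spool at (448,168) behind the red one. So the blue board is the one for this lot, and its blue plunger is at (404,159). Copper is at (324,242) and black at (378,239). Turquoise at (456,313) is the look-alike, and no green dish is visible. Candidates for white are (326,195), (369,197) and (397,298), so I'll measure their sizes.

```bash
cat >> h.py <<'E'
def blob(im,W,u,v,r=34,zmin=.012,knob=None):
    """fit circle to points above zmin near pixel; print centre, diameter, height, knob centre"""
    sub=np.zeros((480,640),np.uint8); sub[max(0,v-r):v+r,max(0,u-r):u+r]=1
    m=((W[:,:,2]>zmin)&(sub>0)).astype(np.uint8)
    n,l=cv2.connectedComponents(m); k=l[v,u]
    q=W[l==k] if k else W[m>0]
    h=np.nanmax(q[:,2]); c,d=cv2.minEnclosingCircle(q[:,:2].astype(np.float32))
    top=q[q[:,2]>h-.012]
    return np.round([*c,2*d,h,*((top[:,:2].max(0)+top[:,:2].min(0))/2),*np.ptp(top[:,:2],axis=0)],4)
E
python3 - <<'E'
from h import *
im=dict(np.load('pics/top0.png.npz')); W=cloud(im)
for n,u,v in [('copper',324,242),('w_s',326,195),('w_m',369,197),('w_l',397,298),('black',378,239),('turq',456,313),('plB',404,159),('plR',251,156),('finial',208,160),('spool',448,168),('cup',280,193),('jar',278,240)]:
    print(n,blob(im,W,u,v,24))
hsv=cv2.cvtColor(im['color'],cv2.COLOR_RGB2HSV)
def rect(n,m):
    m=(m*255).astype(np.uint8); c=max(cv2.findContours(m,cv2.RETR_EXTERNAL,cv2.CHAIN_APPROX_NONE)[0],key=cv2.contourArea)
    f=np.zeros_like(m); cv2.drawContours(f,[c],-1,1,-1); q=W[(f>0)&(W[:,:,2]<.02)]
    r=cv2.minAreaRect(q[:,:2].astype(np.float32)); print(n,r, np.nanmedian(q[:,2])); 
b=np.zeros((480,640),bool); b[165:275,150:260]=1
rect('blue',b&(hsv[:,:,0]>100)&(hsv[:,:,0]<130)&(hsv[:,:,1]>120))
b=np.zeros((480,640),bool); b[175:275,400:505]=1
rect('red',b&((hsv[:,:,0]<8)|(hsv[:,:,0]>172))&(hsv[:,:,1]>150))
b=np.zeros((480,640),bool); b[138:180,318:360]=1
rect('ring',b&(hsv[:,:,0]<15)&(hsv[:,:,1]>180))
print('post',W[120:132,330:345][W[120:132,330:345][:,:,2]>.03][:, :].mean(0), 'tip', blob(im,W,337,112,12,.1))
print('phone',blob(im,W,331,78,22,.03))
big=np.hstack([cv2.resize(im['color'][v-60:v+60,u-60:u+60],(390,390),interpolation=2) for u,v in[(347,197),(420,290)]])
cv2.imwrite('pics/crop1.png',big[:,:,::-1])
E
```

```text
copper [0.4349 0.0043 0.0855 0.0768 0.4337 0.0048 0.024  0.0217]
w_s [0.5654 0.0021 0.058  0.0517 0.5658 0.0017 0.0168 0.0139]
w_m [ 0.5613 -0.1172  0.0858  0.0777  0.5609 -0.1168  0.0246  0.0243]
w_l [ 0.2894 -0.1974  0.1122  0.0998  0.2896 -0.1971  0.0313  0.0317]
black [ 0.448  -0.1424  0.0855  0.0784  0.4481 -0.1427  0.0243  0.0243]
turq [ 0.2513 -0.3563  0.0856  0.0774  0.2503 -0.3565  0.0239  0.0224]
plB [ 0.6686 -0.2122  0.0631  0.0737  0.669  -0.2113  0.0385  0.038 ]
plR [0.6697 0.2103 0.0613 0.0731 0.6701 0.2104 0.0368 0.0358]
finial [0.648  0.3289 0.0404 0.0959 0.6498 0.3301 0.0063 0.0078]
spool [ 0.6494 -0.3339  0.0513  0.0667  0.6478 -0.3345  0.048   0.0442]
cup [0.5641 0.1252 0.0596 0.0727 0.5633 0.1254 0.0574 0.0567]
jar [0.4378 0.127  0.056  0.0935 0.4383 0.1276 0.0481 0.0454]
blue ((0.5004978179931641, 0.3355168104171753), (0.22878709435462952, 0.2272457331418991), 86.14009857177734) 0.005738930907073897
red ((0.49831536412239075, -0.35405218601226807), (0.22952213883399963, 0.232269287109375), 3.76232647895813) 0.00539785852183258
ring ((0.6759140491485596, -0.03334808722138405), (0.08742369711399078, 0.08486102521419525), 1.6414413452148438) 0.0027632349733095894
post [ 0.75114071 -0.02088178  0.10104349] tip [ 0.7543 -0.0195  0.0373  0.1585  0.7562 -0.0192  0.0332  0.0083]
phone [ 0.8862 -0.0027  0.0743  0.1744  0.8873 -0.003   0.0194  0.0693]
```

View pics/crop1.png

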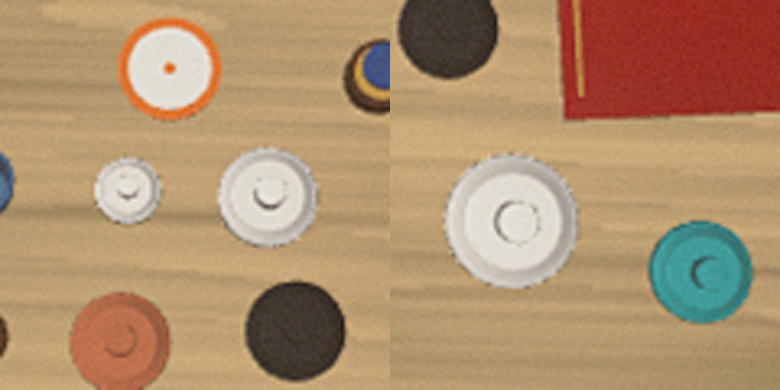

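The enlarged crop and the fit agree. White candidates measure 58 mm (326,195), **86 mm (369,197)** and 112 mm (397,298). The middle one fits the given 84 mm, so it's the white dish. No green dish is present, because the turquoise one at (456,313) is the decoy. First I'll go over the copper dish and turn the tool so that its x lies along world x.

Call:
jog_arm(moves=[[0.02,-0.025,0,0.02],[0.05,-0.06,0,0.05],[0.09,-0.11,0,0.08],[0.13,-0.16,0,0.11],[0.17,-0.21,0,0.14],[0.21,-0.26,0,0.17],[0.25,-0.31,0,0.2],[0.29,-0.36,0,0.22],[0.33,-0.41,0,0.24],[0.37,-0.46,0,0.252],[0.4,-0.495,0,0.252],[0.415,-0.515,0,0.252],[0.421,-0.522,0,0.252],[0.421,-0.522,0,0.252],[0.421,-0.522,0,0.252]], hand=0.06, newtons=30)

```text
clock: 1.98
position: [0.4329, 0.0036, 0.2155]
ee_rot: [3.141, -0.004, -0.001]
force: [-0.5, 0.6, 0.9]
width: 0.658
gripper_force: 0.0
```

```bash
cat > st.py <<'E'
from h import *
from scipy.spatial.transform import Rotation as Ro
import sys
s=arm.observe(); R=Ro.from_rotvec(s['ee_rot']).as_matrix(); p=np.array(s['position'])
print('t',s['clock'],'p',p.round(4),'w',round(s['width']*.0918,4),'gf',s['gripper_force'],'F',np.round(s['force'],1),'q',np.round(s['joints'],2))
print('R',R.round(3).tolist())
if len(sys.argv)>3: print('shift',(R.T@(np.array(sys.argv[1:4],float)-p)).round(4))
E
python3 st.py 0.434 0.0045 0.056
```

```text
t 1.975 p [0.4329 0.0036 0.2155] w 0.0604 gf 0.0 F [-0.5  0.6  0.9] q [ 0.27  0.16 -0.45  1.98  0.08  1.02 -1.79]
R [[1.0, -0.002, -0.001], [-0.002, -1.0, -0.001], [-0.001, 0.001, -1.0]]
shift [ 0.0012 -0.001   0.1595]
```

Call:
jog_arm(moves=[[0.001,-0.001,0.015,0],[0.001,-0.001,0.04,0],[0.001,-0.001,0.07,0],[0.001,-0.001,0.1,0],[0.001,-0.001,0.125,0],[0.001,-0.001,0.143,0],[0.001,-0.001,0.154,0],[0.001,-0.001,0.159,0],[0.001,-0.001,0.159,0]])

```text
clock: 3.1
position: [0.4344, 0.006, 0.0567]
ee_rot: [3.142, -0.001, -0.0]
force: [-0.6, -0.5, 0.1]
width: 0.653
gripper_force: 0.0
```

Call:
jog_arm(moves=[[0,0,0,0],[0,0,0,0],[0,0,0,0],[0,0,0,0],[0,0,0,0]], hand=0.0, newtons=40)

```text
clock: 3.72
position: [0.4347, 0.0054, 0.057]
ee_rot: [3.141, -0.001, 0.001]
force: [0.0, -5.0, 5.3]
width: 0.253
gripper_force: 40.1
```

Call:
jog_arm(moves=[[0,0,-0.008,0],[0,0,-0.025,0],[0,0,-0.05,0],[0,0,-0.078,0],[0.01,0.002,-0.105,0],[0.03,0.005,-0.125,0],[0.06,0.01,-0.137,0],[0.09,0.015,-0.142,0],[0.12,0.02,-0.142,0],[0.15,0.024,-0.142,0],[0.18,0.029,-0.142,0],[0.205,0.033,-0.142,0],[0.223,0.036,-0.142,0],[0.234,0.037,-0.142,0],[0.24,0.038,-0.142,0],[0.241,0.038,-0.142,0],[0.241,0.038,-0.142,0],[0.241,0.038,-0.142,0]])

```text
clock: 5.98
position: [0.675, -0.0319, 0.1989]
ee_rot: [3.141, -0.0, -0.0]
force: [0.3, 0.5, -1.9]
width: 0.252
gripper_force: 40.0
```

```bash
python3 - <<'E'
from h import *
im=snap('scene','s1.png'); t=snap('top','t1.png')
a=cv2.resize(im['color'][190:430,130:450],(640,480),interpolation=2)
cv2.imwrite('pics/s1c.png',a[:,:,::-1])
W=cloud(im); hsv=cv2.cvtColor(im['color'],cv2.COLOR_RGB2HSV)
# dish points: between z .13 and .19 near ring
m=(W[:,:,2]>.135)&(W[:,:,2]<.178)&(abs(W[:,:,0]-.67)<.07)&(abs(W[:,:,1]+.033)<.055)&(hsv[:,:,0]<14)&(hsv[:,:,1]>70)
q=W[m]; print(len(q),q.min(0),q.max(0))
E
python3 st.py 0.676 -0.0333 0.197
```

```text
335 [ 0.63972007 -0.07363662  0.1396328 ] [0.73990164 0.00979347 0.1779968 ]
t 6.075 p [ 0.6752 -0.0319  0.1989] w 0.0232 gf 39.96946692466736 F [ 1.6  0.7 -3.3] q [ 0.2   0.56 -0.38  1.43  0.21  1.19 -1.77]
R [[1.0, -0.0, 0.0], [-0.0, -1.0, -0.0], [0.0, 0.0, -1.0]]
shift [0.0008 0.0014 0.0019]
```

View pics/s1c.png

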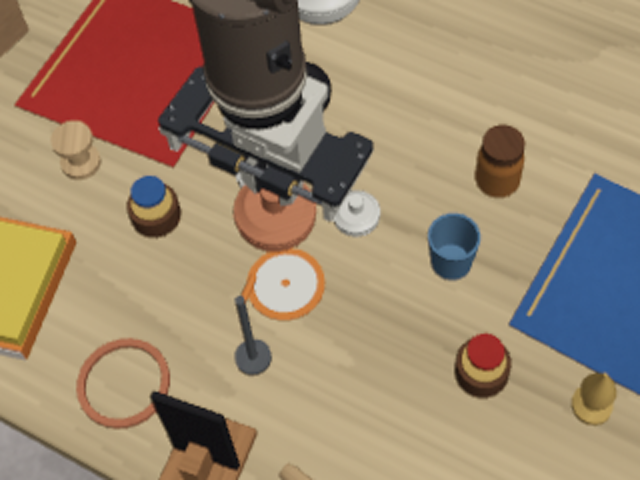

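The crop shows the copper dish level over the ring (285,283 in the crop), with its underside at the height of the pointer. I'll hold it there for two seconds.

Call:
jog_arm(moves=[[0.001,0.001,0.001,0],[0.001,0.001,0.001,0],[0.001,0.001,0.001,0],[0.001,0.001,0.001,0],[0.001,0.001,0.001,0],[0.001,0.001,0.001,0],[0.001,0.001,0.001,0],[0.001,0.001,0.001,0],[0.001,0.001,0.001,0],[0.001,0.001,0.001,0],[0.001,0.001,0.001,0],[0.001,0.001,0.001,0],[0.001,0.001,0.001,0],[0.001,0.001,0.001,0],[0.001,0.001,0.001,0],[0.001,0.001,0.001,0],[0.001,0.001,0.001,0],[0.001,0.001,0.001,0]])

```text
clock: 8.32
position: [0.6764, -0.033, 0.1977]
ee_rot: [3.142, -0.0, 0.0]
force: [0.1, 0.3, -2.9]
width: 0.276
gripper_force: 4.0
```

Call:
jog_arm(moves=[[-0.003,-0.008,0,0],[-0.009,-0.026,0,0],[-0.017,-0.053,0,0],[-0.026,-0.085,0,0],[-0.036,-0.12,0,0],[-0.046,-0.155,0,0],[-0.056,-0.19,0,0],[-0.066,-0.225,0,0],[-0.076,-0.26,0,0],[-0.086,-0.295,0,0],[-0.096,-0.33,0,0],[-0.105,-0.362,0,0],[-0.113,-0.388,0,0],[-0.118,-0.404,0,0],[-0.121,-0.412,0,0],[-0.121,-0.414,0,0],[-0.121,-0.414,0,0],[-0.121,-0.414,0,0]])

```text
clock: 10.58
position: [0.5562, 0.38, 0.1977]
ee_rot: [3.141, -0.003, 0.0]
force: [0.8, -0.3, -1.5]
width: 0.254
gripper_force: 40.0
```

```bash
python3 st.py 0.554 0.382 0.0645
python3 - <<'E'
from h import *
im=snap('top'); W=cloud(im)
for n,u,v in [('w_m',369,197),('black',378,239)]: print(n,blob(im,W,u,v,24))
im=snap('scene'); W=cloud(im); hsv=cv2.cvtColor(im['color'],cv2.COLOR_RGB2HSV)
m=(W[:,:,2]>.12)&(W[:,:,2]<.178)&(abs(W[:,:,0]-.55)<.07)&(abs(W[:,:,1]-.38)<.055)&(hsv[:,:,0]<14)&(hsv[:,:,1]>70)
q=W[m]; print(len(q),q.min(0),q.max(0))
E
```

```text
t 10.575 p [0.5562 0.38   0.1977] w 0.0233 gf 39.955562353134155 F [ 0.8 -0.3 -1.5] q [-0.41  0.57 -0.43  1.44  0.24  1.19 -2.45]
R [[1.0, -0.002, 0.0], [-0.002, -1.0, -0.001], [0.0, 0.001, -1.0]]
shift [-0.0022 -0.0021  0.1332]
w_m [ 0.561  -0.1173  0.0864  0.077   0.5606 -0.1166  0.0245  0.0243]
black [ 0.4487 -0.1427  0.0857  0.0789  0.4468 -0.1428  0.0219  0.0244]
412 [0.51914707 0.33774972 0.15916455] [0.60129336 0.42007461 0.17797088]
```

The grip slackened briefly during the hold (4 N). I'll check whether the dish slipped before setting it down.

```bash
python3 - <<'E'
from h import *
im=snap('scene','s2.png'); W=cloud(im); hsv=cv2.cvtColor(im['color'],cv2.COLOR_RGB2HSV)
m=(W[:,:,2]>.05)&(W[:,:,2]<.23)&(abs(W[:,:,0]-.55)<.07)&(abs(W[:,:,1]-.38)<.07)&(hsv[:,:,0]<14)&(hsv[:,:,1]>70)
q=W[m]; print(np.histogram(q[:,2],np.arange(.12,.215,.005)))
v,u=np.nonzero(m); c=im['color'][max(0,v.min()-60):v.max()+50,u.min()-60:u.max()+60]
cv2.imwrite('pics/s2c.png',cv2.resize(c,None,fx=3,fy=3)[:,:,::-1]); print(c.shape)
# same measure for the held view at mark
im=dict(np.load('pics/s1.png.npz')); W=cloud(im); hsv=cv2.cvtColor(im['color'],cv2.COLOR_RGB2HSV)
m=(W[:,:,2]>.05)&(W[:,:,2]<.23)&(abs(W[:,:,0]-.66)<.06)&(abs(W[:,:,1]+.033)<.07)&(hsv[:,:,0]<14)&(hsv[:,:,1]>70)
print(np.histogram(W[m][:,2],np.arange(.12,.215,.005))[0])
E
```

```text
(array([  0,   0,   0,   0,   0,   0,   0,   3,  26,  54, 152, 324, 395,
        65,  20,  15,  17,  73]), array([0.12 , 0.125, 0.13 , 0.135, 0.14 , 0.145, 0.15 , 0.155, 0.16 ,
       0.165, 0.17 , 0.175, 0.18 , 0.185, 0.19 , 0.195, 0.2  , 0.205,
       0.21 ]))
(149, 163, 3)
[  0   0   0   0   0   0   1  10  29  35 109 249 351  89  17  11  13  17]
```

View pics/s2c.png

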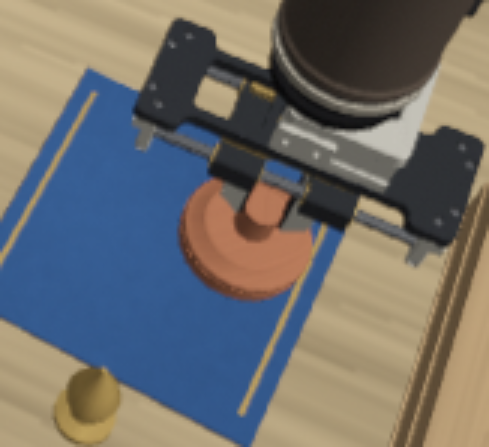

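The crop shows the copper dish hanging level at (245,240), and the height histogram matches the one before the slack, so it didn't slip. Lowering it now.

Call:
jog_arm(moves=[[-0.002,-0.002,0.01,0],[-0.002,-0.002,0.03,0],[-0.002,-0.002,0.055,0],[-0.002,-0.002,0.08,0],[-0.002,-0.002,0.1,0],[-0.002,-0.002,0.114,0],[-0.002,-0.002,0.123,0],[-0.002,-0.002,0.129,0],[-0.002,-0.002,0.132,0],[-0.002,-0.002,0.134,0],[-0.002,-0.002,0.134,0]])

```text
clock: 12.1
position: [0.5536, 0.3832, 0.064]
ee_rot: [-3.141, 0.001, -0.001]
force: [0.1, 0.4, -2.0]
width: 0.25
gripper_force: 40.0
```

```bash
python3 st.py 0.554 0.382 0.0635
```

```text
t 12.1 p [0.5536 0.3832 0.064 ] w 0.0229 gf 39.954087138175964 F [ 0.1  0.4 -2. ] q [-0.44  0.69 -0.4   1.57  0.31  0.94 -2.51]
R [[1.0, -0.0, 0.0], [-0.0, -1.0, 0.0], [0.0, -0.0, -1.0]]
shift [0.0004 0.0012 0.0005]
```

Call:
jog_arm(moves=[[0,0,0.001,0],[0,0,0.002,0],[0,0,0.002,0]])

```text
clock: 12.48
position: [0.5544, 0.3826, 0.0631]
ee_rot: [3.141, -0.002, 0.003]
force: [-1.3, -4.9, 8.9]
width: 0.254
gripper_force: 40.0
```

Call:
jog_arm(moves=[[0,0,0,0],[0,0,0,0],[0,0,0,0],[0,0,-0.01,0],[0,0,-0.03,0],[0,0,-0.06,0],[0,0,-0.09,0],[0,0,-0.12,0],[0,0,-0.14,0],[0,0,-0.15,0],[0,0,-0.15,0]], hand=0.06)

```text
clock: 13.85
position: [0.5538, 0.3834, 0.2129]
ee_rot: [-3.141, 0.0, -0.002]
force: [0.2, -0.4, -0.3]
width: 0.653
gripper_force: 0.0
```

```bash
python3 st.py 0.561 -0.117 0.216; python3 - <<'E'
from h import *
im=snap('scene'); W=cloud(im); hsv=cv2.cvtColor(im['color'],cv2.COLOR_RGB2HSV)
m=(W[:,:,2]>.02)&(W[:,:,2]<.1)&(abs(W[:,:,0]-.55)<.07)&(abs(W[:,:,1]-.38)<.07)&(hsv[:,:,0]<14)&(hsv[:,:,1]>70)
q=W[m];print(q.min(0),q.max(0))
im=snap('top'); W=cloud(im)
for n,u,v in [('w_m',369,197),('black',378,239)]: print(n,blob(im,W,u,v,24))
E
```

```text
t 13.85 p [0.5538 0.3834 0.2129] w 0.06 gf 0.0 F [ 0.2 -0.4 -0.3] q [-0.42  0.56 -0.43  1.42  0.24  1.22 -2.45]
R [[1.0, -0.0, 0.001], [-0.0, -1.0, 0.001], [0.001, -0.001, -1.0]]
shift [ 0.0074  0.5004 -0.0036]
[0.51404762 0.33958935 0.02483866] [0.59967327 0.42292143 0.07783125]
w_m [ 0.5634 -0.1161  0.0893  0.0777  0.5609 -0.1165  0.0247  0.0243]
black [ 0.4481 -0.1423  0.0855  0.0791  0.4482 -0.1415  0.0241  0.0216]
```

Copper stands on the board at (0.556, 0.381). Next is the white dish.

Call:
jog_arm(moves=[[0,0.02,0,0],[0.001,0.055,0,0],[0.002,0.1,0,0],[0.003,0.15,0,0],[0.004,0.2,0,0],[0.005,0.25,0,0],[0.006,0.3,0,0],[0.007,0.35,0,0],[0.007,0.4,0,0],[0.007,0.445,0,0],[0.007,0.475,0,0],[0.007,0.492,0,0],[0.007,0.5,0,0],[0.007,0.5,0,0],[0.007,0.5,0,0]])

```text
clock: 15.82
position: [0.5605, -0.1154, 0.2117]
ee_rot: [-3.141, -0.003, -0.0]
force: [-1.1, 0.5, 0.1]
width: 0.651
gripper_force: 0.0
```

```bash
python3 st.py 0.561 -0.117 0.057
```

```text
t 15.825 p [ 0.5605 -0.1154  0.2117] w 0.0598 gf 0.0 F [-1.1  0.5  0.1] q [ 0.37  0.38 -0.36  1.69  0.15  1.1  -1.6 ]
R [[1.0, 0.002, 0.0], [0.002, -1.0, 0.001], [0.0, -0.001, -1.0]]
shift [0.0005 0.0017 0.1547]
```

Call:
jog_arm(moves=[[0.001,0.001,0.015,0],[0.001,0.001,0.04,0],[0.001,0.001,0.07,0],[0.001,0.001,0.1,0],[0.001,0.001,0.125,0],[0.001,0.001,0.14,0],[0.001,0.001,0.15,0],[0.001,0.001,0.155,0],[0.001,0.001,0.155,0]])

```text
clock: 16.95
position: [0.5616, -0.118, 0.0569]
ee_rot: [3.141, -0.001, 0.001]
force: [0.2, 0.2, 1.1]
width: 0.652
gripper_force: 0.0
```

Call:
jog_arm(moves=[[0,0,0,0],[0,0,0,0],[0,0,0,0],[0,0,0,0],[0,0,0,0]], hand=0.0, newtons=40)

```text
clock: 17.58
position: [0.5615, -0.1185, 0.0569]
ee_rot: [3.141, -0.001, 0.0]
force: [0.6, -1.3, 2.7]
width: 0.249
gripper_force: 40.0
```

```bash
python3 st.py 0.676 -0.0333 0.198
```

```text
t 17.575 p [ 0.5615 -0.1185  0.0569] w 0.0228 gf 40.00439465045929 F [ 0.6 -1.3  2.7] q [ 0.34  0.55 -0.31  1.85  0.23  0.78 -1.67]
R [[1.0, -0.001, 0.0], [-0.001, -1.0, -0.001], [0.0, 0.001, -1.0]]
shift [ 0.1145 -0.0852 -0.1412]
```

Call:
jog_arm(moves=[[0,0,-0.008,0],[0,0,-0.025,0],[0,0,-0.05,0],[0,0,-0.08,0],[0,0,-0.107,0],[0.005,-0.004,-0.127,0],[0.018,-0.013,-0.137,0],[0.036,-0.027,-0.141,0],[0.056,-0.042,-0.141,0],[0.076,-0.057,-0.141,0],[0.093,-0.07,-0.141,0],[0.105,-0.079,-0.141,0],[0.112,-0.084,-0.141,0],[0.114,-0.085,-0.141,0],[0.114,-0.085,-0.141,0],[0.114,-0.085,-0.141,0],[0.114,-0.085,-0.141,0]])

```text
clock: 19.7
position: [0.6752, -0.0334, 0.1978]
ee_rot: [3.141, -0.001, -0.0]
force: [-0.5, 0.6, -2.1]
width: 0.25
gripper_force: 40.0
```

Call:
jog_arm(moves=[[0,0,0,0],[0,0,0,0],[0,0,0,0],[0,0,0,0],[0,0,0,0],[0,0,0,0],[0,0,0,0],[0,0,0,0],[0,0,0,0],[0,0,0,0],[0,0,0,0],[0,0,0,0],[0,0,0,0],[0,0,0,0],[0,0,0,0],[0,0,0,0],[0,0,0,0]])

```text
clock: 21.82
position: [0.6754, -0.033, 0.1977]
ee_rot: [3.142, -0.0, -0.0]
force: [-1.0, 0.5, -2.0]
width: 0.244
gripper_force: 40.0
```

```bash
python3 st.py 0.455 0.388 0.198;python3 - <<'E'
from h import *
im=snap('scene','s3.png')
cv2.imwrite('pics/s3c.png',cv2.resize(im['color'][190:430,130:450],(640,480),interpolation=2)[:,:,::-1])
E
```

```text
t 21.825 p [ 0.6754 -0.033   0.1977] w 0.0224 gf 39.99583840370178 F [-1.   0.5 -2. ] q [ 0.18  0.56 -0.34  1.43  0.19  1.18 -1.76]
R [[1.0, -0.0, -0.0], [-0.0, -1.0, -0.0], [-0.0, 0.0, -1.0]]
shift [-2.205e-01 -4.209e-01 -3.000e-04]
```

View pics/s3c.png

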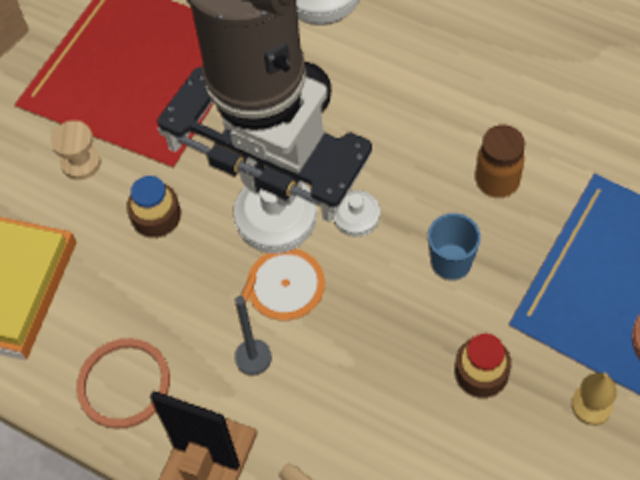

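White is held level over the ring, shown by the same alignment at (275,215) in the crop. I'll carry it to the near-right slot at (0.447, 0.289).

Call:
jog_arm(moves=[[-0.005,-0.006,0,0],[-0.014,-0.02,0,0],[-0.029,-0.041,0,0],[-0.048,-0.068,0,0],[-0.068,-0.096,0,0],[-0.088,-0.124,0,0],[-0.108,-0.152,0,0],[-0.128,-0.18,0,0],[-0.148,-0.208,0,0],[-0.168,-0.236,0,0],[-0.187,-0.264,0,0],[-0.203,-0.287,0,0],[-0.216,-0.305,0,0],[-0.224,-0.316,0,0],[-0.228,-0.321,0,0],[-0.228,-0.322,0,0],[-0.228,-0.322,0,0],[-0.228,-0.322,0,0]])

```text
clock: 24.12
position: [0.448, 0.2885, 0.1976]
ee_rot: [3.141, -0.002, -0.0]
force: [-0.7, 0.1, -2.5]
width: 0.245
gripper_force: 40.0
```

```bash
python3 st.py 0.447 0.289 0.0635
```

```text
t 24.125 p [0.448  0.2885 0.1976] w 0.0225 gf 39.995543360710144 F [-0.7  0.1 -2.5] q [-0.31  0.35 -0.47  1.79  0.18  1.05 -2.42]
R [[1.0, -0.001, -0.0], [-0.001, -1.0, -0.0], [-0.0, 0.0, -1.0]]
shift [-0.0009 -0.0006  0.1341]
```

Call:
jog_arm(moves=[[-0.001,0,0.01,0],[-0.001,0,0.03,0],[-0.001,0,0.055,0],[-0.001,0,0.08,0],[-0.001,0,0.1,0],[-0.001,0,0.114,0],[-0.001,0,0.123,0],[-0.001,0,0.129,0],[-0.001,0,0.132,0],[-0.001,0,0.134,0],[-0.001,0,0.135,0],[-0.001,0,0.135,0]])

```text
clock: 25.62
position: [0.4466, 0.2891, 0.0629]
ee_rot: [-3.141, 0.001, -0.0]
force: [-0.8, 0.3, -2.5]
width: 0.247
gripper_force: 40.0
```

```bash
python3 st.py 0.447 0.289 0.0625
```

```text
t 25.625 p [0.4466 0.2891 0.0629] w 0.0227 gf 39.99538242816925 F [-0.8  0.3 -2.5] q [-0.36  0.51 -0.42  1.94  0.29  0.75 -2.53]
R [[1.0, -0.0, 0.0], [-0.0, -1.0, 0.0], [0.0, -0.0, -1.0]]
shift [0.0004 0.0001 0.0004]
```

Call:
jog_arm(moves=[[0,0,0.001,0],[0,0,0.002,0],[0,0,0.002,0]])

```text
clock: 26.0
position: [0.4468, 0.2889, 0.0623]
ee_rot: [3.141, -0.001, 0.002]
force: [-4.4, -5.1, 18.2]
width: 0.25
gripper_force: 40.0
```

Call:
jog_arm(moves=[[0,0,0,0],[0,0,0,0],[0,0,0,0],[0,0,-0.01,0],[0,0,-0.03,0],[0,0,-0.06,0],[0,0,-0.09,0],[0,0,-0.12,0],[0,0,-0.14,0],[0,0,-0.15,0],[0,0,-0.15,0]], hand=0.06)

```text
clock: 27.38
position: [0.4467, 0.2893, 0.2112]
ee_rot: [-3.141, 0.0, -0.001]
force: [0.2, 0.1, 0.4]
width: 0.656
gripper_force: 0.0
```

```bash
python3 st.py 0.448 -0.142 0.216; python3 - <<'E'
from h import *
im=snap('scene'); W=cloud(im); hsv=cv2.cvtColor(im['color'],cv2.COLOR_RGB2HSV)
m=(W[:,:,2]>.02)&(W[:,:,2]<.1)&(abs(W[:,:,0]-.447)<.06)&(abs(W[:,:,1]-.289)<.06)&(hsv[:,:,1]<60)
q=W[m];print(q.min(0),q.max(0))
im=snap('top','t4.png'); W=cloud(im)
for n,u,v in [('black',378,239)]: print(n,blob(im,W,u,v,24))
E
```

```text
t 27.375 p [0.4467 0.2893 0.2112] w 0.0602 gf 0.0 F [0.2 0.1 0.4] q [-0.3   0.33 -0.48  1.78  0.17  1.07 -2.42]
R [[1.0, -0.0, 0.001], [-0.0, -1.0, 0.001], [0.001, -0.001, -1.0]]
shift [ 0.0015  0.4313 -0.005 ]
[0.40614718 0.24774724 0.0200997 ] [0.49264301 0.3316428  0.07908782]
black [ 0.4369 -0.1739  0.0857  0.0787  0.4355 -0.1735  0.0242  0.0221]
```

White is placed. The black dish has been knocked aside to (0.436, −0.174), so I'll retarget.

Call:
jog_arm(moves=[[0,0.02,0,0],[-0.001,0.055,0,0],[-0.002,0.095,0,0],[-0.004,0.14,0,0],[-0.005,0.185,0,0],[-0.006,0.23,0,0],[-0.007,0.275,0,0],[-0.008,0.32,0,0],[-0.009,0.365,0,0],[-0.01,0.405,0,0],[-0.011,0.435,0,0],[-0.011,0.455,0,0],[-0.011,0.463,0,0],[-0.011,0.463,0,0],[-0.011,0.463,0,0]])

```text
clock: 29.35
position: [0.4352, -0.173, 0.2106]
ee_rot: [-3.141, -0.001, 0.0]
force: [0.3, 0.2, 0.2]
width: 0.652
gripper_force: 0.0
```

```bash
python3 st.py 0.436 -0.1737 0.057; python3 - <<'E'
from h import *
im=snap('scene','s5.png'); W=cloud(im)
m=(W[:,:,2]>.015)&(W[:,:,2]<.06)&(abs(W[:,:,0]-.436)<.07)&(abs(W[:,:,1]+.173)<.07)&(im['color'].max(2)<75)
q=W[m];print(len(q),np.percentile(q,[1,99],axis=0))
cv2.imwrite('pics/s5c.png',cv2.resize(im['color'][130:330,170:410],(720,600),interpolation=2)[:,:,::-1])
E
```

```text
t 29.35 p [ 0.4352 -0.173   0.2106] w 0.0598 gf 0.0 F [0.3 0.2 0.2] q [ 0.45  0.2  -0.22  1.93  0.05  1.01 -1.36]
R [[1.0, 0.001, -0.0], [0.001, -1.0, 0.0], [-0.0, -0.0, -1.0]]
shift [0.0008 0.0008 0.1536]
691 [[ 0.40200292 -0.20987507  0.01725752]
 [ 0.48152809 -0.1327443   0.0561623 ]]
```

View pics/s5c.png

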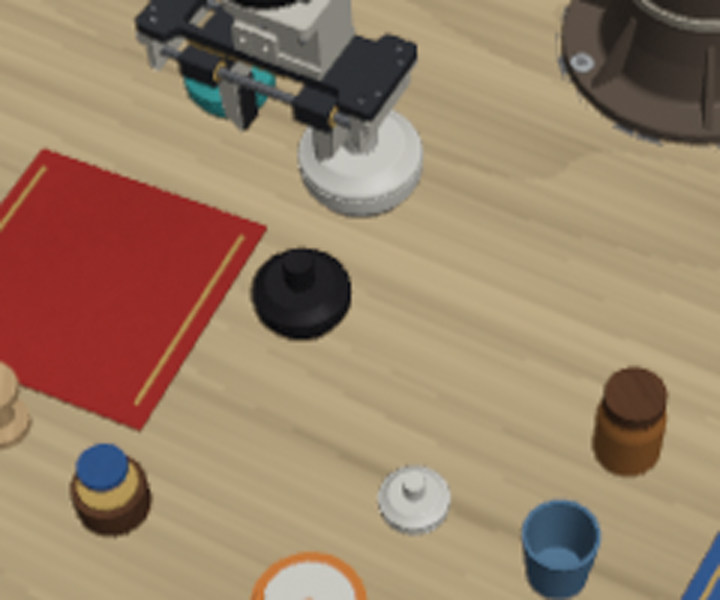

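Black stands upright at (300,290) in the crop, just off the red board. Grasping it.

Call:
jog_arm(moves=[[0.001,0.001,0.015,0],[0.001,0.001,0.04,0],[0.001,0.001,0.07,0],[0.001,0.001,0.1,0],[0.001,0.001,0.125,0],[0.001,0.001,0.14,0],[0.001,0.001,0.149,0],[0.001,0.001,0.153,0],[0.001,0.001,0.153,0]])

```text
clock: 30.52
position: [0.4366, -0.1749, 0.0579]
ee_rot: [3.141, -0.0, 0.001]
force: [-0.4, 0.8, 0.4]
width: 0.654
gripper_force: 0.0
```

Call:
jog_arm(moves=[[0,0,0,0],[0,0,0,0],[0,0,0,0],[0,0,0,0],[0,0,0,0]], hand=0.0, newtons=40)

```text
clock: 31.15
position: [0.4376, -0.1761, 0.0591]
ee_rot: [3.14, -0.002, 0.004]
force: [-3.6, 1.6, 24.6]
width: 0.157
gripper_force: 11.7
```

```bash
python3 st.py 0.676 -0.0333 0.198
```

```text
t 31.15 p [ 0.4376 -0.1761  0.0591] w 0.0145 gf 11.66908630169928 F [-3.6  1.6 24.6] q [ 0.42  0.41 -0.19  2.1   0.13  0.64 -1.43]
R [[1.0, -0.001, 0.003], [-0.001, -1.0, -0.002], [0.003, 0.002, -1.0]]
shift [ 0.2386 -0.1428 -0.1385]
```

The grip is off-centre: 14 mm opening and 25 N upward. I'll open, rise and look.

Call:
jog_arm(moves=[[0,0,0,0],[0,0,0,0],[0,0,-0.01,0],[0,0,-0.03,0],[0,0,-0.06,0],[0,0,-0.09,0],[0,0,-0.12,0],[0,0,-0.15,0],[0,0,-0.15,0]], hand=0.06)

```text
clock: 32.28
position: [0.4376, -0.175, 0.2098]
ee_rot: [3.14, -0.0, 0.006]
force: [-0.5, 0.8, -0.7]
width: 0.651
gripper_force: 0.0
```

```bash
python3 st.py; python3 - <<'E'
from h import *
im=snap('scene','s6.png'); W=cloud(im)
dk=(im['color'].max(2)<75)
m=(W[:,:,2]>.015)&(W[:,:,2]<.09)&(abs(W[:,:,0]-.436)<.09)&(abs(W[:,:,1]+.173)<.09)&dk
for lo,hi in [(.015,.03),(.03,.045),(.045,.06),(.06,.09)]:
    q=W[m&(W[:,:,2]>lo)&(W[:,:,2]<hi)];print(lo,len(q),np.percentile(q,[1,50,99],axis=0).round(4).tolist() if len(q) else '')
t=snap('top','t6.png'); W=cloud(t)
m=(W[:,:,2]>.015)&(W[:,:,2]<.09)&(abs(W[:,:,0]-.436)<.09)&(abs(W[:,:,1]+.173)<.09)
print(m.sum(),W[m].min(0),W[m].max(0))
a=cv2.resize(im['color'][170:290,210:350],(400,343),interpolation=2);b=cv2.resize(t['color'][180:300,310:450],(400,343),interpolation=2)
cv2.imwrite('pics/s6c.png',np.hstack([a,b])[:,:,::-1])
E
```

```text
t 32.275 p [ 0.4376 -0.175   0.2098] w 0.0598 gf 0.0 F [-0.5  0.8 -0.7] q [ 0.45  0.2  -0.22  1.93  0.05  1.01 -1.36]
R [[1.0, -0.0, 0.004], [-0.0, -1.0, -0.001], [0.004, 0.001, -1.0]]
0.015 101 [[0.412, -0.2044, 0.0171], [0.4706, -0.1491, 0.0248], [0.4822, -0.1318, 0.0299]]
0.03 548 [[0.4009, -0.2101, 0.0303], [0.45, -0.1641, 0.0376], [0.4795, -0.1331, 0.0447]]
0.045 43 [[0.4193, -0.1788, 0.0452], [0.449, -0.1657, 0.0505], [0.4668, -0.151, 0.0596]]
0.06 87 [[0.4269, -0.1842, 0.0603], [0.4423, -0.1726, 0.0678], [0.4519, -0.1606, 0.0734]]
55 [ 0.39588094 -0.16379366  0.02355438] [ 0.41447908 -0.1371673   0.05171077]
```

View pics/s6c.png

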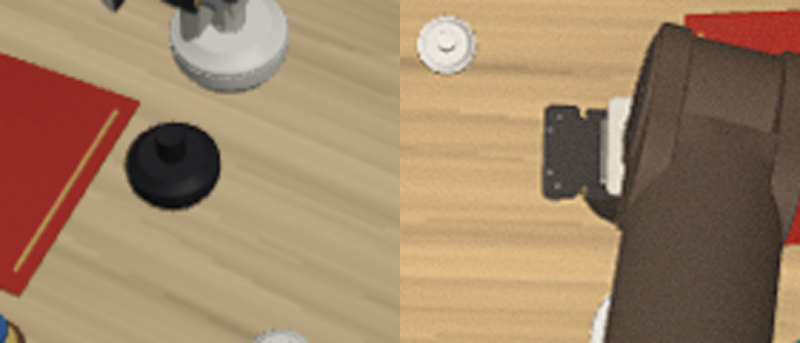

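The left half of the crop shows the black dish still upright and unmoved at (172,165). Scene depth puts its knob at about (0.438, −0.1725). I'll retry with a slightly corrected aim and a gentler close.

Call:
jog_arm(moves=[[0.001,-0.002,0.015,0],[0.001,-0.002,0.04,0],[0.001,-0.002,0.07,0],[0.001,-0.002,0.1,0],[0.001,-0.002,0.125,0],[0.001,-0.002,0.14,0],[0.001,-0.002,0.149,0],[0.001,-0.002,0.153,0],[0.001,-0.002,0.153,0],[0.001,-0.002,0.153,0]])

```text
clock: 33.62
position: [0.4378, -0.1731, 0.0553]
ee_rot: [3.141, -0.0, 0.002]
force: [0.5, 0.1, 0.6]
width: 0.657
gripper_force: 0.0
```

```bash
python3 st.py 0.438 -0.1725 0.0565; python3 - <<'E'
from h import *
im=snap('scene','s7.png')
cv2.imwrite('pics/s7c.png',cv2.resize(im['color'][170:290,210:350],(700,600),interpolation=2)[:,:,::-1])
E
```

```text
t 33.625 p [ 0.4378 -0.1731  0.0553] w 0.0603 gf 0.0 F [0.5 0.1 0.6] q [ 0.42  0.41 -0.2   2.11  0.13  0.63 -1.44]
R [[1.0, -0.0, 0.001], [-0.0, -1.0, -0.0], [0.001, 0.0, -1.0]]
shift [ 0.0002 -0.0006 -0.0012]
```

View pics/s7c.png

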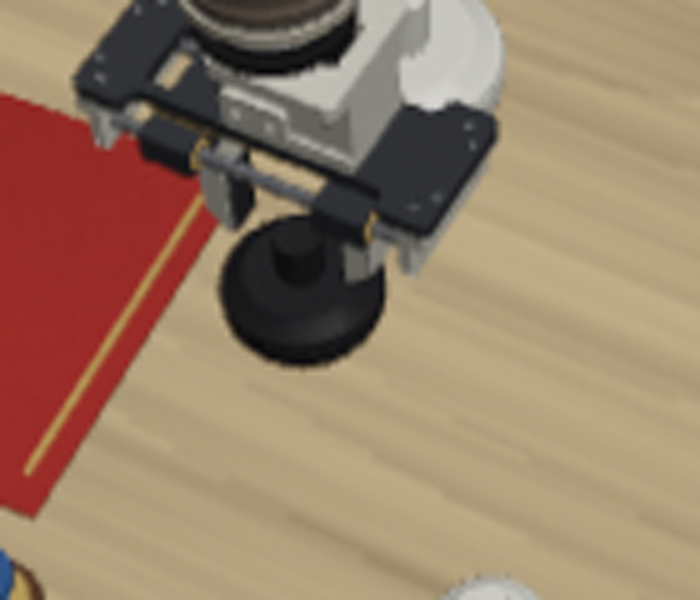

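The crop shows the fingers (tips at 230,225 and 360,280) straddling the knob at (298,255). Closing gently.

Call:
jog_arm(moves=[[0,0,-0.001,0],[0,0,-0.001,0],[0,0,-0.001,0],[0,0,-0.001,0],[0,0,-0.001,0],[0,0,-0.001,0]], hand=0.02, newtons=20)

```text
clock: 34.42
position: [0.4375, -0.1733, 0.0558]
ee_rot: [3.141, -0.001, 0.001]
force: [0.7, -2.5, 2.6]
width: 0.263
gripper_force: 20.0
```

```bash
python3 st.py 0.676 -0.0333 0.198
```

```text
t 34.425 p [ 0.4375 -0.1733  0.0558] w 0.0242 gf 20.02019762992859 F [ 0.7 -2.5  2.6] q [ 0.42  0.41 -0.2   2.11  0.13  0.63 -1.44]
R [[1.0, -0.001, 0.0], [-0.001, -1.0, -0.0], [0.0, 0.0, -1.0]]
shift [ 0.2385 -0.1401 -0.1422]
```

Call:
jog_arm(moves=[[0,0,-0.003,0],[0,0,-0.008,0],[0,0,-0.015,0],[0,0,-0.02,0],[0,0,-0.02,0]], newtons=30)

```text
clock: 35.05
position: [0.4377, -0.173, 0.0762]
ee_rot: [3.141, -0.0, 0.002]
force: [0.4, 1.2, -2.7]
width: 0.258
gripper_force: 30.0
```

Call:
jog_arm(moves=[[0,0,-0.01,0],[0,0,-0.03,0],[0,0,-0.058,0],[0.005,-0.003,-0.085,0],[0.018,-0.011,-0.106,0],[0.038,-0.022,-0.117,0],[0.063,-0.037,-0.12,0],[0.09,-0.053,-0.12,0],[0.117,-0.069,-0.12,0],[0.144,-0.085,-0.12,0],[0.171,-0.1,-0.12,0],[0.196,-0.115,-0.12,0],[0.216,-0.127,-0.12,0],[0.23,-0.135,-0.12,0],[0.237,-0.139,-0.12,0],[0.2385,-0.14,-0.12,0],[0.2385,-0.14,-0.12,0],[0.2385,-0.14,-0.12,0]])

```text
clock: 37.3
position: [0.6755, -0.0336, 0.1959]
ee_rot: [3.141, -0.002, -0.0]
force: [0.2, -0.7, -2.0]
width: 0.258
gripper_force: 30.0
```

```bash
python3 st.py 0.676 -0.0333 0.1965;python3 - <<'E'
from h import *
im=snap('scene','s8.png')
cv2.imwrite('pics/s8c.png',cv2.resize(im['color'][190:430,130:450],(640,480),interpolation=2)[:,:,::-1])
E
```

```text
t 37.3 p [ 0.6755 -0.0336  0.1959] w 0.0237 gf 29.98717725276947 F [ 0.2 -0.7 -2. ] q [ 0.12  0.55 -0.23  1.44  0.13  1.17 -1.71]
R [[1.0, -0.001, -0.0], [-0.001, -1.0, -0.0], [-0.0, 0.0, -1.0]]
shift [ 0.0005 -0.0003 -0.0006]
```

View pics/s8c.png

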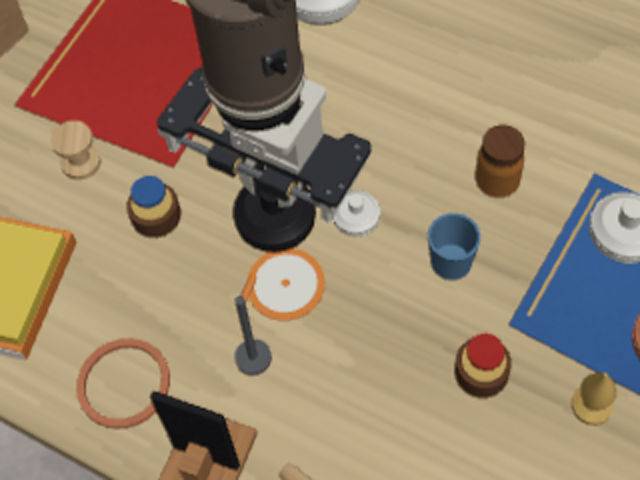

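Black hangs level at the mark at (273,215), in the same place as the others. I'll hold, then carry it to the slot at (0.547, 0.282).

Call:
jog_arm(moves=[[0,0,0,0],[0,0,0,0],[0,0,0,0],[0,0,0,0],[0,0,0,0],[0,0,0,0],[0,0,0,0],[0,0,0,0],[0,0,0,0],[0,0,0,0],[0,0,0,0],[0,0,0,0],[0,0,0,0],[0,0,0,0],[0,0,0,0],[0,0,0,0],[0,0,0,0],[0,0,0,0]])

```text
clock: 39.6
position: [0.6759, -0.033, 0.1957]
ee_rot: [3.142, -0.0, 0.0]
force: [-0.9, -0.1, -1.8]
width: 0.26
gripper_force: 30.0
```

Call:
jog_arm(moves=[[-0.003,-0.006,0,0],[-0.008,-0.02,0,0],[-0.017,-0.042,0,0],[-0.028,-0.07,0,0],[-0.04,-0.098,0,0],[-0.051,-0.126,0,0],[-0.063,-0.154,0,0],[-0.074,-0.182,0,0],[-0.086,-0.21,0,0],[-0.097,-0.238,0,0],[-0.107,-0.263,0,0],[-0.116,-0.285,0,0],[-0.123,-0.301,0,0],[-0.127,-0.311,0,0],[-0.1285,-0.315,0,0],[-0.1285,-0.316,0,0],[-0.1285,-0.316,0,0],[-0.1285,-0.316,0,0]])

```text
clock: 41.85
position: [0.5478, 0.2824, 0.1957]
ee_rot: [3.141, -0.002, 0.0]
force: [0.3, 0.1, -3.3]
width: 0.265
gripper_force: 30.0
```

```bash
python3 st.py 0.547 0.2822 0.0618
```

```text
t 41.85 p [0.5478 0.2824 0.1957] w 0.0243 gf 29.986883997917175 F [ 0.3  0.1 -3.3] q [-0.35  0.46 -0.31  1.6   0.15  1.1  -2.27]
R [[1.0, -0.001, 0.0], [-0.001, -1.0, -0.0], [0.0, 0.0, -1.0]]
shift [-8.000e-04  1.000e-04  1.339e-01]
```

Call:
jog_arm(moves=[[-0.001,0,0.01,0],[-0.001,0,0.03,0],[-0.001,0,0.055,0],[-0.001,0,0.08,0],[-0.001,0,0.1,0],[-0.001,0,0.114,0],[-0.001,0,0.123,0],[-0.001,0,0.129,0],[-0.001,0,0.132,0],[-0.001,0,0.134,0],[-0.001,0,0.135,0],[-0.001,0,0.135,0]])

```text
clock: 43.35
position: [0.547, 0.2828, 0.0615]
ee_rot: [3.142, -0.001, 0.002]
force: [-1.6, -3.1, 5.2]
width: 0.265
gripper_force: 30.0
```

Call:
jog_arm(moves=[[0,0,0.001,0],[0,0,0.0015,0],[0,0,0.0015,0]])

```text
clock: 43.72
position: [0.547, 0.2823, 0.061]
ee_rot: [3.141, -0.002, 0.002]
force: [-4.9, -6.5, 16.9]
width: 0.259
gripper_force: 30.0
```

Call:
jog_arm(moves=[[0,0,0,0],[0,0,0,0],[0,0,0,0],[0,0,-0.01,0],[0,0,-0.03,0],[0,0,-0.06,0],[0,0,-0.09,0],[0,0,-0.12,0],[0,0,-0.14,0],[0,0,-0.15,0],[0,0,-0.15,0]], hand=0.06)

```text
clock: 45.1
position: [0.5467, 0.2833, 0.2098]
ee_rot: [-3.141, 0.0, -0.001]
force: [0.3, -1.0, 0.0]
width: 0.654
gripper_force: 0.0
```

```bash
python3 st.py 0.669 -0.2118 0.216
```

```text
t 45.1 p [0.5467 0.2833 0.2098] w 0.06 gf 0.0 F [ 0.3 -1.   0. ] q [-0.35  0.45 -0.31  1.58  0.15  1.13 -2.27]
R [[1.0, -0.0, 0.001], [-0.0, -1.0, 0.001], [0.001, -0.001, -1.0]]
shift [ 0.1224  0.495  -0.0064]
```

Call:
jog_arm(moves=[[0.004,0.02,0,0],[0.013,0.055,0,0],[0.025,0.1,0,0],[0.037,0.15,0,0],[0.049,0.2,0,0],[0.062,0.25,0,0],[0.074,0.3,0,0],[0.086,0.35,0,0],[0.099,0.4,0,0],[0.11,0.445,0,0],[0.118,0.475,0,0],[0.122,0.49,0,0],[0.1225,0.495,0,0],[0.1225,0.495,0,0],[0.1225,0.495,0,0]], hand=0.0)

```text
clock: 46.98
position: [0.6689, -0.2102, 0.2094]
ee_rot: [-3.141, -0.003, -0.0]
force: [-0.2, 0.4, 1.2]
width: 0.003
gripper_force: 0.0
```

```bash
python3 st.py 0.669 -0.2118 0.079; python3 - <<'E'
from h import *
im=snap('top','t9.png'); W=cloud(im)
c=np.array([.5005,.3355]); a=np.radians(-3.86); B=np.array([[np.cos(a),np.sin(a)],[-np.sin(a),np.cos(a)]])
# seeds from world positions
for n,p in [('copper',(.554,.382)),('white',(.447,.289)),('black',(.547,.282)),('finial',(.649,.33))]:
    d=np.hypot(W[:,:,0]-p[0],W[:,:,1]-p[1]); m=(d<.049)&(W[:,:,2]>.03)
    q=W[m]; e=(q.max(0)+q.min(0))[:2]/2; print(n,e.round(4),'board',(B@(e-c)).round(4),'h',q[:,2].max().round(3),np.ptp(q,axis=0).round(3))
cv2.imwrite('pics/t9c.png',cv2.resize(im['color'][130:290,140:460],(800,400),interpolation=2)[:,:,::-1])
E
```

```text
t 46.975 p [ 0.6689 -0.2102  0.2094] w 0.0003 gf 0.0 F [-0.2  0.4  1.2] q [ 0.34  0.58 -0.19  1.35  0.11  1.22 -1.42]
R [[1.0, 0.002, 0.0], [0.002, -1.0, 0.001], [0.0, -0.001, -1.0]]
shift [1.000e-04 1.700e-03 1.304e-01]
copper [0.5537 0.3805] board [0.05   0.0485] h 0.084 [0.084 0.084 0.054]
white [0.4465 0.2907] board [-0.0509 -0.0483] h 0.085 [0.083 0.086 0.055]
black [0.5455 0.2826] board [ 0.0485 -0.0498] h 0.082 [0.085 0.084 0.052]
finial [0.6496 0.3308] board [0.1491 0.0053] h 0.093 [0.034 0.033 0.059]
```

View pics/t9c.png

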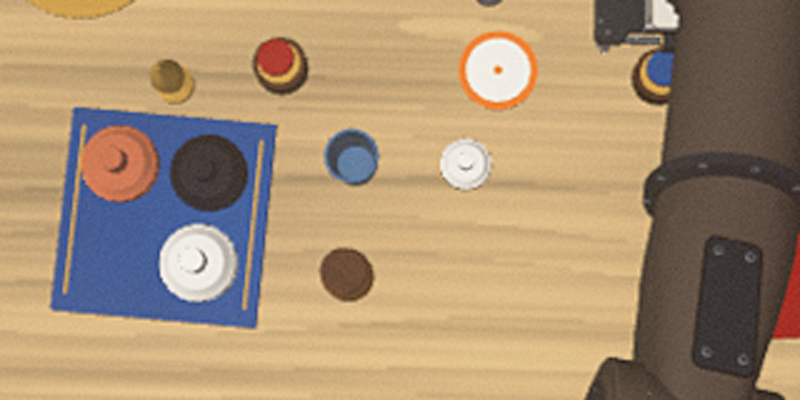

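Copper (120,163), black (208,172) and white (198,262) stand upright on the blue board, each centre about 50 mm from the middle. Now the blue plunger.

Call:
jog_arm(moves=[[0,0.001,0.015,0],[0,0.001,0.04,0],[0,0.001,0.07,0],[0,0.001,0.095,0],[0,0.001,0.113,0],[0,0.001,0.124,0],[0,0.001,0.129,0],[0,0.001,0.13,0]])

```text
clock: 48.02
position: [0.6692, -0.213, 0.0795]
ee_rot: [3.141, -0.0, 0.001]
force: [-0.5, -0.0, 0.4]
width: 0.007
gripper_force: 0.0
```

Call:
jog_arm(moves=[[0,0,0.004,0],[0,0,0.009,0],[0,0,0.014,0],[0,0,0.018,0],[0,0,0.02,0],[0,0,0.021,0],[0,0,0.021,0]])

```text
clock: 48.9
position: [0.6689, -0.213, 0.0583]
ee_rot: [3.142, -0.0, 0.0]
force: [0.6, -0.3, -0.4]
width: 0.005
gripper_force: 0.0
```

```bash
python3 st.py; python3 - <<'E'
from h import *
print(arm.nose_length)
im=snap('scene','s10.png')
cv2.imwrite('pics/s10c.png',cv2.resize(im['color'][210:330,140:300],(800,600),interpolation=2)[:,:,::-1])
E
```

```text
t 48.9 p [ 0.6689 -0.213   0.0583] w 0.0005 gf 0.0 F [ 0.6 -0.3 -0.4] q [ 0.34  0.71 -0.18  1.51  0.14  0.94 -1.45]
R [[1.0, -0.0, 0.0], [-0.0, -1.0, -0.0], [0.0, 0.0, -1.0]]
0.011
```

View pics/s10c.png

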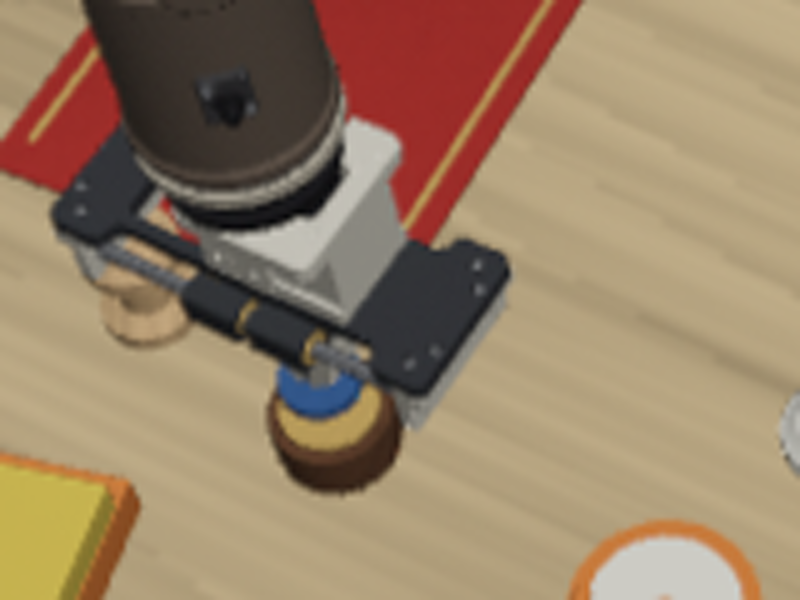

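```bash
python3 - <<'E'
from h import *
for f in ('s5','s8','s10'):
    im=dict(np.load(f'pics/{f}.png.npz')); W=cloud(im); hsv=cv2.cvtColor(im['color'],cv2.COLOR_RGB2HSV)
    m=(hsv[:,:,0]>100)&(hsv[:,:,0]<130)&(hsv[:,:,1]>120)&(abs(W[:,:,0]-.67)<.05)&(abs(W[:,:,1]+.212)<.05)
    q=W[m]; print(f,len(q),np.percentile(q,[2,50,98],axis=0).round(4).tolist(),'top',np.median(q[q[:,2]>np.percentile(q[:,2],70)],axis=0).round(4))
E
```

```text
s5 190 [[0.6557, -0.228, 0.0575], [0.673, -0.2109, 0.0621], [0.69, -0.1951, 0.0661]] top [ 0.6716 -0.2109  0.0644]
s8 189 [[0.6561, -0.2285, 0.0573], [0.6725, -0.2108, 0.0619], [0.6895, -0.1943, 0.067]] top [ 0.6729 -0.2124  0.0641]
s10 84 [[0.667, -0.2263, 0.0575], [0.681, -0.2048, 0.0612], [0.6904, -0.1935, 0.0655]] top [ 0.6821 -0.2026  0.0639]
```

```bash
python3 - <<'E'
from h import *
im=dict(np.load('pics/s10.png.npz')); W=cloud(im); hsv=cv2.cvtColor(im['color'],cv2.COLOR_RGB2HSV)
for v in range(278,296):
    print(v,' '.join('%d/%d/%d%s'%(*(W[v,u]*1000-[600,-300,0]).round(),'B' if (100<hsv[v,u,0]<130 and hsv[v,u,1]>120) else ('g' if hsv[v,u,1]<60 else '.')) for u in range(194,216,2)))
E
```

```text
Traceback (most recent call last):
ValueError: cannot convert float NaN to integer
```

```bash
python3 - <<'E'
from h import *
im=dict(np.load('pics/s10.png.npz')); W=cloud(im); hsv=cv2.cvtColor(im['color'],cv2.COLOR_RGB2HSV)
for v in range(276,296):
    print(v,' '.join('%.0f/%.0f/%.0f%s'%(*(W[v,u]*1000-[600,-300,0]).round(),'B' if (100<hsv[v,u,0]<130 and hsv[v,u,1]>120) else ('g' if hsv[v,u,1]<60 else '.')) for u in range(194,216,2)))
E
```

```text
276 103/104/159g 99/106/155g 98/110/156g 97/115/159g 95/119/158. 90/119/151. 98/134/173g 97/138/175g 96/143/178g 93/146/175g 92/150/177g
277 106/106/160g 103/109/158g 102/114/160g 100/118/161g 96/120/157. 93/122/154. 85/118/138g 96/137/169g 96/143/174g 94/146/174g 94/152/177g
278 105/105/154g 104/109/156g nan/nan/nang 100/117/157g 97/120/154. 94/122/150. 84/116/131g 69/106/101g 96/142/169g 96/148/174g 95/152/175g
279 107/106/154g 106/111/156g 103/114/154g 103/119/158g 99/120/152. 97/124/153g 76/106/107g 70/107/100g 64/106/90g 95/146/167. 97/153/175g
280 106/104/148g 105/109/149g 107/117/157g 102/118/152. 100/120/150g 98/125/151g 98/130/154g 70/105/93g 62/103/80g 25/68/-3. 99/155/176g
281 106/103/141. 106/108/145g 107/116/153g 104/119/151. 101/121/149. 99/125/149g 97/128/147g 97/134/153g 65/105/82g 28/71/1. 100/155/174g
282 49/32/-4. 105/107/139g 108/116/150g 104/117/146. 99/118/138. 103/128/153g 100/131/150g 98/135/151g 97/139/152g 94/141/149g 103/157/174g
283 51/33/-5. 79/74/71. 107/113/142g 105/117/143g 81/96/89g 80/101/93g 101/131/148g 100/136/151g 97/138/148g 96/143/150g 106/160/
[... 744 characters left out ...]
2/31. 90/79/59. 88/84/60B 88/90/65B 86/94/64B 82/96/61B 82/102/65B 78/104/61B 76/108/61. 63/101/35. 61/105/35.
291 84/64/32. 86/73/43. 90/85/59B 89/90/62B 87/94/62B 85/98/62B 83/102/62B 79/104/57B 66/96/31. 64/101/32. 64/107/36.
292 86/66/33. 84/70/33. 92/86/58. 91/91/61B 89/95/61B 88/100/63B 84/103/60B 80/105/55g 70/99/34. 69/104/37. 68/110/40.
293 88/67/32. 87/72/34. 85/77/36. 92/92/59. 90/95/58g 87/98/56g 86/103/58g 75/98/36. 71/100/32. 70/105/34. 69/111/38.
294 90/68/32. 89/74/35. 88/79/38. 84/80/32. 91/95/55. 79/88/31. 77/93/32. 75/96/31. 75/103/37. 73/107/36. 69/110/32.
295 94/71/35. 93/77/40. 87/77/30. 87/83/34. 85/88/36. 83/91/35. 81/96/36. 80/101/38. 76/103/33. 74/108/35. 71/110/31.
```

There is no contact force yet and the cap hasn't moved, so I'll go on down in small steps while watching the force.

Call:
jog_arm(moves=[[0,0,0.001,0],[0,0,0.002,0],[0,0,0.002,0]])

```text
clock: 49.32
position: [0.6688, -0.213, 0.0561]
ee_rot: [3.142, -0.0, -0.0]
force: [0.6, 0.0, -0.1]
width: 0.008
gripper_force: 0.0
```

```bash
python3 st.py; python3 - <<'E'
from h import *
im=dict(np.load('pics/s7.png.npz')); W=cloud(im); hsv=cv2.cvtColor(im['color'],cv2.COLOR_RGB2HSV)
# right finger in s7 (TCP z .0553): lowest grey point near y=-0.14
m=(hsv[:,:,1]<60)&(hsv[:,:,2]>90)&(abs(W[:,:,0]-.438)<.02)&(abs(W[:,:,1]+.173)<.06)&(W[:,:,2]>.02)&(W[:,:,2]<.1)
q=W[m]; print(len(q), np.sort(q[:,2])[:8].round(3), q[np.argsort(q[:,2])[:5]].round(3).tolist())
E
```

```text
t 49.325 p [ 0.6688 -0.213   0.0561] w 0.0007 gf 0.0 F [ 0.6  0.  -0.1] q [ 0.34  0.71 -0.18  1.51  0.14  0.93 -1.45]
R [[1.0, -0.0, -0.0], [-0.0, -1.0, -0.0], [-0.0, 0.0, -1.0]]
69 [0.065 0.069 0.07  0.07  0.071 0.073 0.074 0.075] [[0.448, -0.208, 0.065], [0.449, -0.204, 0.069], [0.45, -0.136, 0.07], [0.448, -0.14, 0.07], [0.45, -0.209, 0.071]]
```

The depth data show that the real fingertips sit well above the nominal 11 mm ahead of the TCP. That explains the missing contact here and the earlier weak grip on black. Continuing down.

Call:
jog_arm(moves=[[0,0,0.002,0],[0,0,0.004,0],[0,0,0.006,0],[0,0,0.006,0]])

```text
clock: 49.82
position: [0.6689, -0.213, 0.0503]
ee_rot: [3.142, -0.0, 0.0]
force: [-0.3, 0.4, 2.6]
width: 0.005
gripper_force: 1.6
```

Contact at TCP z ≈ 0.050. I'll push through the stroke.

Call:
jog_arm(moves=[[0,0,0.003,0],[0,0,0.006,0],[0,0,0.009,0],[0,0,0.011,0],[0,0,0.011,0]])

```text
clock: 50.45
position: [0.669, -0.213, 0.0393]
ee_rot: [3.141, -0.0, 0.0]
force: [-1.9, -0.1, 6.8]
width: 0.003
gripper_force: 3.4
```

Call:
jog_arm(moves=[[0,0,0.002,0],[0,0,0.004,0],[0,0,0.005,0],[0,0,0.005,0]])

```text
clock: 50.95
position: [0.6693, -0.2131, 0.038]
ee_rot: [3.141, -0.001, 0.003]
force: [-12.5, 1.8, 33.8]
width: 0.006
gripper_force: 17.0
```

That is the hard stop (34 N), so the plunger is fully down. Now to release and retreat upward.

Call:
jog_arm(moves=[[0,0,-0.005,0],[0,0,-0.015,0],[0,0,-0.03,0],[0,0,-0.06,0],[0,0,-0.1,0],[0,0,-0.14,0],[0,0,-0.17,0],[0,0,-0.18,0],[0,0,-0.18,0],[0,0,-0.18,0],[0,0,-0.18,0],[0,0,-0.18,0]])

```text
clock: 52.45
position: [0.6685, -0.2129, 0.2134]
ee_rot: [-3.141, 0.0, 0.002]
force: [0.2, -0.2, -0.5]
width: 0.004
gripper_force: 0.0
```

```bash
python3 st.py; python3 - <<'E'
from h import *
im=snap('scene','s11.png'); W=cloud(im); hsv=cv2.cvtColor(im['color'],cv2.COLOR_RGB2HSV)
m=(hsv[:,:,0]>100)&(hsv[:,:,0]<130)&(hsv[:,:,1]>120)&(abs(W[:,:,0]-.67)<.05)&(abs(W[:,:,1]+.212)<.05)
print('cap',np.percentile(W[m][:,2],[50,98]))
im=snap('top','t11.png'); W=cloud(im)
for n,p in [('copper',(.554,.382)),('white',(.447,.289)),('black',(.547,.282)),('finial',(.649,.33)),('cup',(.564,.125)),('jar',(.438,.127))]:
    d=np.hypot(W[:,:,0]-p[0],W[:,:,1]-p[1]); q=W[(d<.049)&(W[:,:,2]>.03)]
    print(n,((q.max(0)+q.min(0))[:2]/2).round(4),q[:,2].max().round(3))
E
```

```text
t 52.45 p [ 0.6685 -0.2129  0.2134] w 0.0004 gf 0.0 F [ 0.2 -0.2 -0.5] q [ 0.34  0.58 -0.19  1.35  0.11  1.23 -1.42]
R [[1.0, -0.0, -0.001], [-0.0, -1.0, 0.0], [-0.001, -0.0, -1.0]]
cap [0.06179439 0.06612155]
copper [0.5538 0.3814] 0.083
white [0.4463 0.2908] 0.086
black [0.5458 0.2822] 0.083
finial [0.6494 0.3307] 0.09
cup [0.5633 0.1257] 0.072
jar [0.4381 0.1263] 0.093
```

The cap is back up, all three dishes are on the board, and the bystanders haven't moved. Handing in.

```bash
python3 -c "
from cell import arm
print(arm.sign_off())"
```

```text
the job is handed in; nothing more can be done
None
```

I showed copper, white and black (no green dish was there) at the viewing mark, set them on the blue board marked by the finial, and pushed the blue plunger to its stop; it came back up, and I handed the job in at about 52 s, but no verdict came back.

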